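Pull the specimen tray home and lock it

ROBOT

A 7-joint arm with a two-finger parallel gripper is mounted at the origin on the work surface. World frame = base frame: x ahead of the robot, y to its left, z up, the work surface at z = 0. Lengths are in mm, angles in rad, forces in N, time in s.
With the tool pointing down it reaches from about 425 to 925 mm from the base axis. Payload 6.8 kg.
Tool frame: the origin (TCP) lies on the mounting face of the last link; the fingertips stand 173 mm ahead of it and the grasp point (between the pads) lies 155 mm ahead of it (env.tip_extent is the distance from the TCP to the fingertips, in mm); z points along the fingers, y is the line along which they close (so a half turn about z gives the same grasp; the last joint's range is limited). The gripper opens to 85 mm and grips with 20 to 120 N. Pads are 22 mm wide; open, the fingers measure 114 mm over their backs; the gripper's body (76 mm by 85 mm) begins 54 mm behind the grasp point. The pads swing forward as they close: fully open they stand 13 mm farther back than shut.
Start: joints at [-1.382, 0.477, 0.022, 1.555, -0.011, 1.109, -0.083], TCP at [197.409, 645.501, 404.708] pointing down, gripper open.
Joint ranges: [-2.96, 2.96], [-0.34, 2.1], [-1.41, 1.46], [0.24, 2.44], [-1.37, 4.51], [0.17, 1.92], [-2.96, 2.96]. Speed limits (rad/s): [2.39, 2.39, 3.14, 3.14, 3.14, 3.14, 3.14].

INTERFACE

Orientations are given as a unit quaternion [w, x, y, z].
In Python, from workcell import env, camera, order, models gives the robot as it stands.
- The arm moves only by the shell command python3 -m jog 'ROWS' [OPENING] [FORCE]. ROWS is JSON, one flat list of numbers, 6 for each row, row after row: the shift along the tool's x, y, z in cm, then the turn, a rotation vector about the tool's x, y, z in rad. In form: [x, y, z, wx, wy, wz, x, y, z, wx, wy, wz, ...]. A call has 1 to 8 rows; each row shifts and turns the commanded pose from where the row before left it, along the tool's axes as they then stand; what a row does not reach is not made up. A row lasts 1/10 s, in which the tool goes at most 50 mm and 8.59 degrees, less where a joint would pass 70% of its speed; a pose out of reach is approached as far as the arm can. A call is refused whole if a number of a shift passes 5 or a number of a turn 0.15, either way. A call with a gripper value outside its range is refused whole. OPENING is the closure, from -1 (fully open) to 1 (shut), so that 0 is half open, set as the call begins (- or left out, the last holds). The fingers move at their own pace and stop on an object; FORCE is the grip in N (left out, the last holds). Time passes only in rows, so rows that do not move let the fingers close. It gives the time, the measured TCP pose, the force, the opening and the grip force at its end, in the units of the state.
- env.read_state(): the state, without advancing time (a new reading comes with each control period).
- camera(name): name is "scene" or "top" or "wrist"; returns a dict with "img" (384x512x3 uint8, red, green, blue), "fx", "fy", "cx", "cy" (pixels), "R" (3x3) and "t" (3): a world point X has camera coordinates R X + t; the wrist camera has in their place "T_tool_cam" (4x4, takes a point from camera to tool coordinates, whose origin is the TCP and whose axes are the flange's). Camera axes: x right, y down, z forward; pixel columns grow to the right and rows downward; lengths in mm; the calibration is good to about 2 mm. A picture is of the moment at which its call begins: read the wrist's pose just before it. There is no depth.
- order.hand_in(): hands the job in; it is judged then, once.
Trained networks look in the newest picture that a camera, given by its name, has taken for a name from the list of things; names that differ only in an ending like _2 or _b are one class to them, and where a whole thing is asked for, a point or a joint stands for the part that bears it (a point fixed in the world has none). Each returns a list of dicts, best first, with "confidence" (0 to 1); they miss things now and then, are a little off and sometimes report something else, mostly with a low value. They report only what shows in the picture. A call takes as long as a camera call. They do not tell look-alikes from the thing itself.
- models.search_frame(camera, name): "at" ([x, y, z] in mm, in world coordinates, good to about 4 mm: the middle of the surface that is visible of it).
- models.regions_of(camera, name): "mask" (384x512 bool, what is visible of it).
The state is a dict: "clock": time; "joint_positions": joint angles; "qvel": joint speeds; "joint_efforts": joint torques, N m; "position": TCP position; "eef_rot": TCP orientation; "contact_force": force on the tool from outside, world axes, zero at the start; "wrist_torque": the same for the moment, N m; "grip_width": finger opening in mm; "finger_force": force on a finger pad.
Only numpy, scipy, OpenCV 4.12 (cv2) and the standard library are available. Lean on these libraries where they do the work, as an engineer would, in place of code of your own. Each camera call takes 0.05 s, during which the arm holds its last target. There are 200 camera calls.

TASK

Slide the white specimen tray along its guide rails towards the robot, all the way until it rests against the front stop of the stage, keeping it level. Then turn the black lock knob clockwise a quarter turn until it clicks past its detent, so that its steel arm swings round behind the tray and stays there. Leave the other things on the bench where they are.

Things in the scene. Friction and masses are not known exactly. Their poses are not given: they have to be found in the camera images.
- stage: Sample stage fixed to the bench: plywood plate 10 mm thick, top at z 10 mm. Own frame, mm: origin on the bench, x away from the robot at yaw 0 (yaw varies 0.3 rad), z up; plate x -90..210, y -75..140. Dark guide rails along x from -60 to 200 at y -61.5 and 61.5, 8 thick, 10 high, 115 apart inside. Lock knob's axis at x 82, y 105, outside the left rail.
- front_stop (a point): Centre of the top of the face of the front stop that the tray comes to rest against: x -60, y 0 in the stage's frame, 34 mm above the bench. The stop is a dark steel block 18 by 100 mm, 24 mm above the plate, across the robot's end of the rails.
- tray: Loose open white plastic tray, 130 (x) by 110 (y) by 36 mm high, walls 4 mm, 0.25 to 0.5 kg; wood and stone samples fixed to its floor, up to 20 mm high. Origin: centre of its underside, resting on the plate 10 mm above the bench. Axes along the stage's. It starts 85 to 115 mm beyond home; home, its origin is at x 5 mm, its far wall's outer face at x 70 mm in the stage's frame.
- far_lip (a point): Top edge of the tray's far wall, outer face, midway: 65 mm from the tray's origin along its x, 46 mm above the bench. Behind it is at least 25 mm of bare plate, then open bench.
- knob_grip (a point): Grip point on the knob's upright axis, 74 mm above the bench; turns with the knob. The grip is a black bar 70 mm long, 16 mm thick, from 38 to 85 mm above the bench, along this point's x. Under it, 24 to 34 mm above the bench, a steel arm 14 mm wide reaches 85 mm from the axis along the point's +x; a white line on the bar marks that end.
- lock_knob (a joint): Knob angle, rad, growing clockwise seen from above. 0 (start): unlocked, bar and arm along the stage's +x. 1.5: locked, along the stage's -y, the arm 5 mm behind the wall of a tray that is home. A spring detent resists, 0.3 N m at the start falling to none at 0.75 rad, and throws the knob back if let go before; past that it drives it on to the end stop at 1.5, where it stays.
- mug: White ceramic mug, 80 mm wide, 90 mm high, standing free on the bench to the left of the stage. Origin: centre of its underside.
- tub: Closed round clear tub with a white lid, 90 mm wide, 60 mm high, standing free on the bench to the left of the stage (it and the mug may swap places). Origin: centre of its underside.
- dropper: Amber bottle with a black cap, 44 mm wide, 100 mm high, standing free to the right of the stage. Origin: centre of its underside.
- notebook: Thick notebook, 150 by 105 by 14 mm, lying free to the right of the stage. Origin: centre of its underside.
Mind the look-alikes: they are no part of the job. There is more than one size of the tray; the job needs the middle-sized.

How it is judged:
By the outcome, as a careful person would: the job done as asked, in the order asked, and still so for the second after the job is handed in, with the robot touching nothing.
It also fails if it takes over 48 s, if anything falls off the work surface, if the arm or the gripper's body presses on something with over 40 N, if the wrist force passes 120 N, or if a joint passes its speed limit or range.

## Working session

There is one attempt and no reset: what is moved stays moved. The work goes in short steps, Python scripts to look and compute and a shell command to move; the robot and the scene stay as the last step left them, time stands still between calls to the robot, and variables do not carry over. Pictures are saved under pics/ and viewed, at most 10 in all, crops included, and the job is handed in when it is done.

```bash
mkdir -p pics; ls; cat > h.py <<'E'
import numpy as np, cv2
from workcell import env, camera, order, models
from scipy.spatial.transform import Rotation as Ro
def rot(q): return Ro.from_quat([q[1],q[2],q[3],q[0]]).as_matrix()
E
python3 - <<'E'
from h import *
s=env.read_state();print(s['clock'],s['position'],s['eef_rot'],s['grip_width'])
ims=[]
for c in ['scene','top']:
    d=camera(c);cv2.imwrite(f'pics/{c}0.png',d['img'][:,:,::-1]);print(c,-d['R'].T@d['t'])
    for n in ['tray','far_lip','front_stop','stage','lock_knob','knob_grip','mug','tub','dropper','notebook']:
        try: print(n,[(np.round(r['at']).tolist(),round(r['confidence'],2)) for r in models.search_frame(c,n)])
        except Exception as e: print(n,e)
E
```

```text
pics
0.0 [197.33611813 645.22295913 403.72600092] [-6.70603526e-05  1.47856671e-01  9.89008382e-01 -9.06368345e-04] 85.59304414999093
scene [1069.1803775   457.94987975  785.35999288]
tray [([803.0, -145.0, 16.0], 0.72), ([306.0, 193.0, 22.0], 0.62), ([575.0, -141.0, 26.0], 0.56)]
far_lip [([805.0, -145.0, 17.0], 0.67), ([576.0, -145.0, 26.0], 0.6), ([309.0, 193.0, 21.0], 0.56)]
front_stop [([536.0, -43.0, 9.0], 0.94)]
stage [([535.0, -286.0, 55.0], 0.52)]
lock_knob [([580.0, -28.0, 57.0], 0.79)]
knob_grip [([578.0, -24.0, 55.0], 0.81)]
mug [([548.0, 124.0, 59.0], 0.94)]
tub [([730.0, 110.0, 63.0], 0.63), ([537.0, -287.0, 54.0], 0.31)]
dropper [([534.0, -289.0, 54.0], 0.82)]
notebook [([382.0, -285.0, 15.0], 0.67)]
top [ 334.27058476   76.45087478 1402.96332067]
tray [([807.0, -144.0, 15.0], 0.78), ([309.0, 200.0, 7.0], 0.6), ([574.0, -136.0, 21.0], 0.56)]
far_lip [([578.0, -137.0, 20.0], 0.83), ([808.0, -144.0, 10.0], 0.76), ([308.0, 194.0, 8.0], 0.56)]
front_stop [([489.0, -67.0, 10.0], 0.98)]
stage [([488.0, -63.0, 8.0], 0.87)]
lock_knob [([573.0, -25.0, 88.0], 0.62)]
knob_grip [([571.0, -25.0, 82.0], 0.78)]
mug [([543.0, 129.0, 13.0], 0.7)]
tub [([709.0, 101.0, 59.0], 0.6)]
dropper [([521.0, -286.0, 65.0], 0.67)]
notebook [([376.0, -289.0, 16.0], 0.94)]
```

View pics/scene0.png

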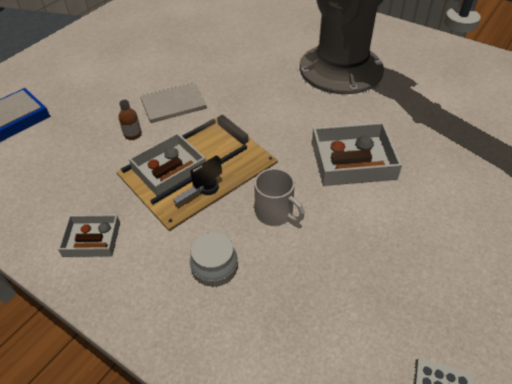

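View pics/top0.png

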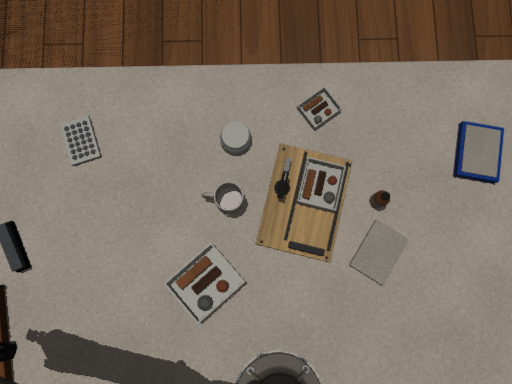

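The scene picture shows three trays: the small one at (90,236), the one between the guide rails at (167,163), and the large one at (355,153). In the top picture these are at (319,108), (322,185) and (206,283). The middle-sized tray on the stage between the rails is the one meant. The knob is at (283,187) and the stop at (305,248) in the top picture. I'll confirm it with an enlarged crop.

```bash
python3 - <<'E'
from h import *
a=cv2.imread('pics/top0.png')[138:268,245:365];b=cv2.imread('pics/scene0.png')[105:230,110:285]
f=lambda x,w,h:cv2.resize(x,(w,h),interpolation=cv2.INTER_CUBIC)
A=f(a,360,390);B=f(b,437,312);B=cv2.copyMakeBorder(B,0,78,0,0,cv2.BORDER_CONSTANT)
cv2.imwrite('pics/crop.png',np.hstack([A,B]))
E
```

```text
(no output)
```

View pics/crop.png

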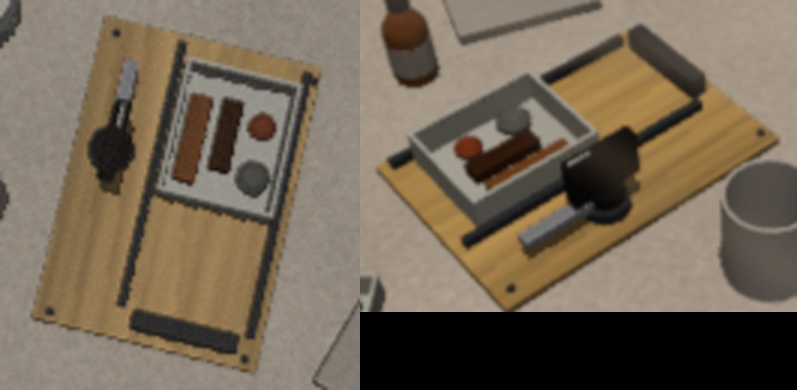

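The crop shows the middle tray sitting between the rails, with its rim corners in the left half at (187,58), (303,88), (275,218) and (155,188). The knob bar and arm point along the stage's +x. Next I'll fit the stage pose, the tray offset and the heights.

```bash
python3 - <<'E'
from h import *
from scipy.optimize import least_squares
ct,cs=camera('top'),camera('scene')
def P(d,X):
    c=d['R']@X+d['t'];return np.array([d['fx']*c[0]/c[2]+d['cx'],d['fy']*c[1]/c[2]+d['cy']])
T=lambda u,v:np.array([u/3+245,v/3+138])
S=lambda u,v:np.array([(u-360)/2.497+110,v/2.497+105])
# stage corners fl, fr, nr, nl
SC=[(210,140),(210,-75),(-90,-75),(-90,140)]
st=[T(107,16),T(320,68),T(253,372),T(34,318)]; ss=[S(505,310),S(378,168),S(640,28),S(778,140)]
tc=[(65,55),(65,-55),(-65,-55),(-65,55)]
tt=[T(187,58),T(303,88),T(275,218),T(155,188)]; ts=[S(475,200),S(410,135),S(530,75),S(596,131)]
def tri(a,b):
    f=lambda X:np.r_[P(ct,X)-a,P(cs,X)-b]
    r=least_squares(f,[600,-80,20]);return np.round(r.x,1),round(np.abs(r.fun).max(),1)
for n,A,B in(('stage',st,ss),('tray',tt,ts)):
    for a,b in zip(A,B):print(n,*tri(a,b))
def W(p,xy,z):
    c,s=np.cos(p[2]),np.sin(p[2]);return np.array([p[0]+c*xy[0]-s*xy[1],p[1]+s*xy[0]+c*xy[1],z])
def f(p):
    r=[]
    for k,xy in enumerate(SC):
        X=W(p,xy,10);r+=[P(ct,X)-st[k],P(cs,X)-ss[k]]
    for k,xy in enumerate(tc):
        X=W(p,(xy[0]+p[3],xy[1]),46);r+=[P(ct,X)-tt[k],P(cs,X)-ts[k]]
    return np.concatenate(r)
r=least_squares(f,[520,-80,-.2,100],loss='soft_l1');p=r.x;print(p,np.round(r.fun,1))
for n,xy,z in(('knob',(82,105),74),('farlip',(p[3]+65,0),46),('homelip',(70,0),46),('stop',(-60,0),34)):
    print(n,W(p,xy,z),np.hypot(*W(p,xy,z)[:2]))
E
```

```text
stage [698.3 -29.    5. ] 0.4
stage [ 641.9 -232.4    5.4] 0.5
stage [ 353.8 -152.8    4.6] 0.8
stage [409.   49.6   2.2] 0.6
tray [645.7 -99.8  47. ] 0.2
tray [ 615.7 -207.9   39.4] 0.5
tray [ 493.3 -174.6   35.3] 1.0
tray [524.5 -66.1  46.2] 0.1
[ 4.60340532e+02 -1.04965428e+02 -2.70140551e-01  1.14051782e+02] [-1.3 -0.7 -0.2 -0.3  0.1 -0.2 -1.5 -1.4 -0.3  0.5 -1.  -1.8 -2.2 -0.4
  0.6 -1.2 -0.3 -0.4 -0.7  0.9 -0.8 -0.9 -1.3 -1.1 -1.5  0.4 -0.4 -3.
 -0.3  0.7  1.1 -0.3]
knob [567.38769475 -25.65650677  74.        ] 567.967474859412
farlip [ 632.89871459 -152.748421     46.        ] 651.0705515131282
homelip [ 527.80187024 -123.6461108    46.        ] 542.0914820844738
stop [402.51652856 -88.95341474  34.        ] 412.22841454710857
```

Stage yaw is about -0.27 and the tray is about 109 mm beyond home. The rim triangulates at roughly 35–47 mm, against 46 mm in the text. Plate corners come out at 2–5 mm with a known z of 10 mm, which is within pixel error. The tool axes nearly match the stage (tool x = −stage x), so I'll move to behind the tray.

```bash
python3 -m jog '[-3.5,-3.5,0,0,0,-0.027,-3.5,-3.5,0,0,0,0,-3.5,-3.5,0,0,0,0,-3.5,-3.5,0,0,0,0,-3.5,-3.5,0,0,0,0,-3.5,-3.5,0,0,0,0,-3.5,-3.5,0,0,0,0,-3.5,-3.5,0,0,0,0]' 0.3 40
python3 -m jog '[-3.5,-3.5,0,0,0,0,-3.5,-3.5,0,0,0,0,-3.5,-3.5,0,0,0,0,-3.5,-3.5,0,0,0,0,-3.5,-3.5,0,0,0,0,-3.5,-3.5,0,0,0,0,-3.5,-3.5,0,0,0,0,-3.5,-3.5,0,0,0,0]'
python3 -m jog '[-3.5,-3.4,0,0,0,0,-3.5,-3.4,0,0,0,0,-2.5,-2.5,0,0,0,0,0,0,0,0,0,0,0,0,0,0,0,0,0,0,0,0,0,0]'
python3 - <<'E'
from h import *
s=env.read_state();R=rot(s['eef_rot']);p=np.array(s['position']);print(s['clock'],p,R.round(4).tolist(),np.round(s['joint_positions'],3),s['grip_width'])
d=camera('wrist');cv2.imwrite('pics/w0.png',d['img'][:,:,::-1])
np.savez('w0.npz',R=R,p=p,T=d['T_tool_cam'],k=[d['fx'],d['fy'],d['cx'],d['cy']])
E
```

```text
clock: 2.0
position: [392.2, 298.4, 405.1]
eef_rot: [0.0, 0.134, 0.991, 0.0]
contact_force: [0.7, 1.0, 1.3]
grip_width: 30.0
finger_force: 0.0
clock: 2.8
position: [587.4, -45.9, 405.0]
eef_rot: [0.0, 0.134, 0.991, 0.0]
contact_force: [1.5, 0.8, -0.0]
grip_width: 30.1
finger_force: 0.0
clock: 3.4
position: [653.4, -157.6, 404.5]
eef_rot: [-0.0, 0.134, 0.991, 0.001]
contact_force: [0.5, 0.2, -0.3]
grip_width: 30.2
finger_force: 0.0
3.4 [ 653.35802693 -157.59377845  404.47171149] [[-0.9643, 0.2649, -0.0005], [0.2649, 0.9643, 0.0012], [0.0008, 0.001, -1.0]] [-0.145  0.497  0.416  1.584 -0.218  1.108  1.627] 30.175212580982794
```

View pics/w0.png

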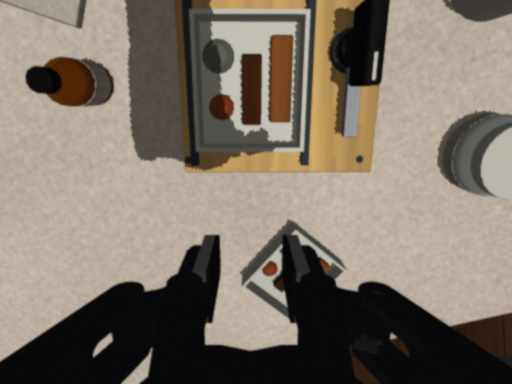

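The wrist picture shows the tray at about (250,80), with its far wall at rows 143–152. The plate's far edge corners are at (185,171) and (371,172), and the knob bar is at (370,45). I'll check these against the fit.

```bash
cat >> h.py <<'E'
def ray(w,u,v,z):
    fx,fy,cx,cy=w['k'];T=w['T'];c=np.array([(u-cx)/fx,(v-cy)/fy,1.])
    o=w['R']@T[:3,3]+w['p'];dr=w['R']@T[:3,:3]@c
    return o+dr*(z-o[2])/dr[2]
def toS(X,p=(460.34,-104.97,-.2701)):
    c,s=np.cos(p[2]),np.sin(p[2]);a,b=X[0]-p[0],X[1]-p[1];return np.round([c*a+s*b,-s*a+c*b],1)
E
python3 - <<'E'
from h import *
w=np.load('w0.npz');print('cam',toS(w['R']@w['T'][:3,3]+w['p']),'tcp',toS(w['p']))
for n,u,v,z in [('pl fl',371,172,10),('pl fr',185,171,10),('rail end r',192,165,20),('rail end l',305,163,20),('lip L',308,150,46),('lip R',190,150,46),('lip L143',308,143,46),('bot',250,153,10),('armtip',350,136,34),('bar end',370,84,85),('bar endL',383,84,85),('bar endR',357,84,85)]:
    X=ray(w,u,v,z);print(n,X.round(),toS(X))
g=cv2.imread('pics/w0.png');print(g[135:178,235].mean(1).round().tolist())
E
```

```text
cam [ 1.28e+02 -1.00e-01] tcp [200.1   0.8]
pl fl [701. -28.  10.] [211.4 138.8]
pl fr [ 643. -234.   10.] [210.5 -75.3]
rail end r [ 637. -221.   20.] [201.4 -65.1]
rail end l [ 668. -100.   20.] [199.   60.5]
lip L [650. -97.  46.] [180.3  58.5]
lip R [ 618. -212.   46.] [180.5 -61.5]
lip L143 [643. -95.  46.] [173.2  58.1]
bot [ 643. -156.   10.] [189.6  -0.6]
armtip [649. -50.  34.] [167.6 103.6]
bar end [601. -39.  85.] [117.9 101.1]
bar endL [604. -28.  85.] [117.9 112.1]
bar endR [598. -50.  85.] [117.9  90.1]
[79.0, 80.0, 79.0, 80.0, 78.0, 78.0, 80.0, 78.0, 72.0, 67.0, 65.0, 66.0, 70.0, 77.0, 79.0, 78.0, 75.0, 68.0, 64.0, 64.0, 64.0, 76.0, 112.0, 140.0, 149.0, 149.0, 148.0, 149.0, 148.0, 147.0, 147.0, 148.0, 148.0, 147.0, 146.0, 147.0, 146.0, 156.0, 169.0, 169.0, 167.0, 164.0, 163.0]
```

The check agrees with the fit: the lip is at stage x of about 180 and the tool at y of about 0. I'll back off 15 mm and lower behind the far wall.

```bash
python3 -m jog '[-1.3,-0.1,0,0,0,0,0,0,4,0,0,0,0,0,4.5,0,0,0,0,0,4.5,0,0,0,0,0,4,0,0,0,0,0,2.5,0,0,0,0,0,1.5,0,0,0,0,0,0,0,0,0]' -0.4
python3 -m jog '[0,0,0.4,0,0,0,0,0,0,0,0,0,0,0,0,0,0,0]'
python3 - <<'E'
from h import *
s=env.read_state();print(s['position'],toS(s['position']),s['grip_width'],s['contact_force'])
d=camera('wrist');cv2.imwrite('pics/w1.png',d['img'][:,:,::-1])
E
```

```text
clock: 4.25
position: [665.1, -162.0, 193.0]
eef_rot: [-0.002, 0.134, 0.991, 0.0]
contact_force: [0.7, 0.7, -0.4]
grip_width: 59.8
finger_force: 0.0
clock: 4.55
position: [666.3, -163.6, 192.2]
eef_rot: [0.001, 0.134, 0.991, 0.0]
contact_force: [0.8, 0.0, 0.2]
grip_width: 59.5
finger_force: 0.0
[ 666.30856126 -163.61673043  192.21468683] [214.1  -1.6] 59.51584985967646 [0.82620016 0.03879083 0.15115585]
```

View pics/w1.png

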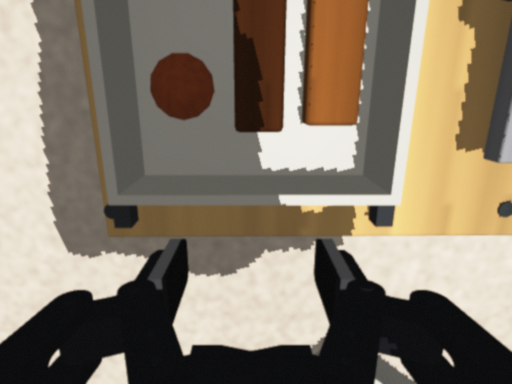

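The open fingertips are centred behind the far wall, at columns 185 and 320 with the tray's centre at about 253. They are clear of the rails, so I'll push gently.

```bash
python3 -m jog '[1,0,0.2,0,0,0,1,0,0,0,0,0,1,0,0,0,0,0,1,0,0,0,0,0,1,0,0,0,0,0,1,0,0,0,0,0,1,0,0,0,0,0,1,0,0,0,0,0]'
python3 -m jog '[1,0,0,0,0,0,1,0,0,0,0,0,1,0,0,0,0,0,0.5,0,0,0,0,0,0.5,0,0,0,0,0,0.3,0,0,0,0,0,0.2,0,0,0,0,0,0,0,0,0,0,0]'
python3 - <<'E'
from h import *
s=env.read_state();print(toS(s['position']),s['contact_force'],s['position'])
E
```

```text
clock: 5.4
position: [587.9, -142.0, 188.8]
eef_rot: [0.0, 0.135, 0.991, -0.0]
contact_force: [2.0, -0.2, -0.4]
grip_width: 60.0
finger_force: 0.9
clock: 6.2
position: [545.1, -130.2, 188.7]
eef_rot: [-0.0, 0.134, 0.991, 0.0]
contact_force: [0.4, 0.3, 0.2]
grip_width: 59.8
finger_force: 0.3
[88.4 -1.7] [0.39025687 0.34781593 0.1583409 ] [ 545.07780791 -130.15488238  188.66198583]
```

```bash
python3 -m jog '[0.3,0,0,0,0,0,0.3,0,0,0,0,0,0.1,0,0,0,0,0,0,0,0,0,0,0]'
python3 -m jog '[0.2,0,0,0,0,0,0,0,0,0,0,0]'
python3 -m jog '[0.2,0,0,0,0,0,0,0,0,0,0,0]'
python3 -m jog '[0.2,0,0,0,0,0,0,0,0,0,0,0]'
```

```text
clock: 6.6
position: [539.1, -128.4, 189.0]
eef_rot: [0.001, 0.134, 0.991, -0.0]
contact_force: [4.9, -1.1, -2.2]
grip_width: 59.8
finger_force: 2.4
clock: 6.8
position: [538.5, -128.0, 189.5]
eef_rot: [0.003, 0.134, 0.991, -0.0]
contact_force: [7.6, -1.9, -1.7]
grip_width: 59.8
finger_force: 4.1
clock: 7.0
position: [537.9, -127.8, 190.1]
eef_rot: [0.005, 0.134, 0.991, -0.001]
contact_force: [11.8, -3.2, -2.5]
grip_width: 60.1
finger_force: 5.8
clock: 7.2
position: [537.2, -127.5, 190.7]
eef_rot: [0.007, 0.134, 0.991, -0.001]
contact_force: [13.4, -3.1, -1.9]
grip_width: 59.7
finger_force: 7.5
```

The tray is firm against the stop: 13 N at x_s of about 80, where 81 was expected. I'll back off, rise and go over the knob.

```bash
python3 -m jog '[-1,0,0,0,0,0,-1.5,0,0,0,0,0,0,0,-3,0,0,0,0,0,-4,0,0,0,0,0,-4,0,0,0,0,0,-4,0,0,0,0.9,3.5,0,0,0,0,0.9,3.6,0,0,0,0]'
python3 -m jog '[0,3.6,0,0,0,0,0,0,0,0,0,0,0,0,0,0,0,0]' -1
python3 - <<'E'
from h import *
s=env.read_state();R=rot(s['eef_rot']);p=np.array(s['position']);print(s['clock'],p,toS(p),R.round(3).tolist(),np.round(s['joint_positions'],3),s['grip_width'])
d=camera('wrist');cv2.imwrite('pics/w2.png',d['img'][:,:,::-1])
np.savez('w2.npz',R=R,p=p,T=d['T_tool_cam'],k=[d['fx'],d['fy'],d['cx'],d['cy']])
camera('top');print([(r['at'],r['confidence']) for r in models.search_frame('top','knob_grip')])
E
```

```text
clock: 8.0
position: [557.7, -60.8, 339.7]
eef_rot: [-0.0, 0.136, 0.991, 0.0]
contact_force: [-0.3, 0.6, -1.0]
grip_width: 59.5
finger_force: 0.0
clock: 8.3
position: [567.3, -24.7, 337.9]
eef_rot: [-0.002, 0.133, 0.991, -0.0]
contact_force: [-0.6, -0.6, 0.3]
grip_width: 85.3
finger_force: 0.0
8.3 [567.31984098 -24.68374076 337.94523609] [ 81.7 105.9] [[-0.964, 0.265, -0.003], [0.265, 0.964, -0.0], [0.003, -0.001, -1.0]] [-0.38   0.395  0.399  1.901 -0.194  0.886  1.419] 85.30003670512372
[([540.8, 127.7, 15.8], 0.43)]
```

View pics/w2.png

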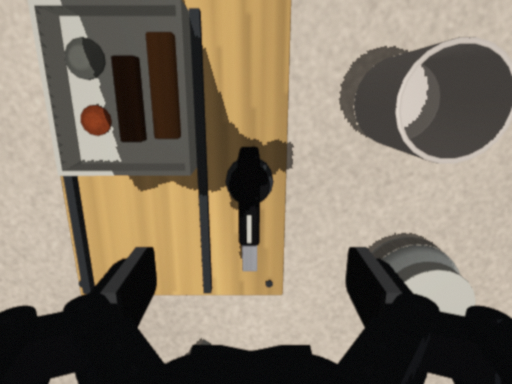

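The knob bar runs from (248,148) to (250,245), with the white line towards +x, and is centred between the fingers. The tray is home at upper left. The mug and tub are well clear.

```bash
python3 - <<'E'
from h import *
w=np.load('w2.npz')
for n,u,v,z in [('bar far',249.5,245,85),('bar near',248.5,148,85),('mid',249,200,85),('arm tip',250,271,34),('lip',188,175,46),('lipR',62,175,46)]:
    print(n,toS(ray(w,u,v,z)))
E
python3 -m jog '[0,0,4,0,0,0,0,0,4,0,0,0,0,0,2.8,0,0,0,0,0,0,0,0,0]'
python3 -m jog '[0,0,0,0,0,0,0,0,0,0,0,0,0,0,0,0,0,0,0,0,0,0,0,0,0,0,0,0,0,0]' 1 50
```

```text
bar far [116.3 103.9]
bar near [ 43.2 103.2]
mid [ 80.7 103.5]
arm tip [167.8 104.2]
lip [71.6 52.7]
lipR [ 71.8 -51.8]
clock: 8.85
position: [565.8, -26.7, 227.2]
eef_rot: [-0.004, 0.136, 0.991, -0.001]
contact_force: [-0.4, -0.5, 0.9]
grip_width: 85.5
finger_force: 0.0
clock: 9.35
position: [568.1, -26.6, 231.9]
eef_rot: [0.001, 0.135, 0.991, -0.001]
contact_force: [-1.8, 7.1, 4.5]
grip_width: 15.0
finger_force: 48.6
```

The bar is gripped at 15 mm. Turning clockwise, which is + about tool z.

```bash
python3 -m jog '[0,0.1,0,0,0,0.1,0,0,0,0,0,0.1,0,0,0,0,0,0.1,0,0,0,0,0,0.1,0,0,0,0,0,0.1,0,0,0,0,0,0.1,0,0,0,0,0,0.1,0,0,0,0,0,0]'
python3 -c "
from h import *
s=env.read_state();print(toS(s['position']),s['wrist_torque'],np.round(s['joint_positions'],2),rot(s['eef_rot'])[:2,0])"
```

```text
clock: 10.15
position: [568.0, -26.6, 231.8]
eef_rot: [0.001, 0.468, 0.884, -0.001]
contact_force: [-4.6, -5.6, 8.9]
grip_width: 14.8
finger_force: 49.9
[ 82.8 104.3] [-0.99886106  0.70173449 -0.00773262] [-0.46  0.59  0.53  1.97 -0.44  0.7   0.93] [-0.56162377  0.82739034]
```

```bash
python3 -m jog '[0,0,0,0,0,0.1,0,0,0,0,0,0.1,0,0,0,0,0,0.1,0,0,0,0,0,0.1,0,0,0,0,0,0.1,0,0,0,0,0,0.1,0,0,0,0,0,0.1,0,0,0,0,0,0.1]'
python3 -m jog '[0,0,0,0,0,0,0,0,0,0,0,0]'
python3 -c "
from h import *
s=env.read_state();x=rot(s['eef_rot'])[:2,0];print(toS(s['position']),s['wrist_torque'],np.round(s['joint_positions'],2),x,np.arctan2(-x[1],-x[0])+.27)"
```

```text
clock: 10.95
position: [567.8, -26.8, 231.9]
eef_rot: [0.001, 0.776, 0.631, -0.0]
contact_force: [-4.1, -5.3, 7.7]
grip_width: 15.2
finger_force: 50.3
clock: 11.15
position: [567.8, -26.7, 231.9]
eef_rot: [0.001, 0.774, 0.633, -0.001]
contact_force: [-4.0, -6.5, 8.5]
grip_width: 15.0
finger_force: 50.0
[ 82.7 104.1] [-1.21574877  0.92448746  0.20111844] [-0.6   0.65  0.73  1.98 -0.63  0.75  0.31] [0.19893093 0.98001066] -1.5010638174889737
```

Turned 1.50 rad. Release, rise and look.

```bash
python3 -m jog '[0,0,0,0,0,0,0,0,0,0,0,0,0,0,0,0,0,0,0,0,0,0,0,0]' -1
python3 -m jog '[0,0,-3,0,0,0,0,0,-4,0,0,0,0,0,-4,0,0,0,0,0,-4,0,0,0,0,0,-4,0,0,0,0,0,0,0,0,0,0,0,0,0,0,0]'
python3 - <<'E'
from h import *
a=camera('top')['img'][130:270,190:410,::-1];b=camera('scene')['img'][100:290,80:330,::-1]
A=cv2.resize(a,(400,255),interpolation=2);B=cv2.resize(b,(395,300),interpolation=2)
A=cv2.copyMakeBorder(A,0,45,0,0,0);w=camera('wrist')['img'][:,:,::-1]
W=cv2.copyMakeBorder(cv2.resize(w,(395,296)),0,0,0,400,0)
cv2.imwrite('pics/end.png',np.vstack([np.hstack([A,B]),W]))
E
```

```text
clock: 11.55
position: [568.4, -24.1, 230.6]
eef_rot: [-0.0, 0.774, 0.634, 0.0]
contact_force: [0.7, 0.1, -0.2]
grip_width: 72.7
finger_force: 0.0
clock: 12.25
position: [568.4, -24.3, 421.3]
eef_rot: [0.0, 0.774, 0.634, 0.001]
contact_force: [0.2, 0.2, -0.3]
grip_width: 85.4
finger_force: 0.0
```

View pics/end.png

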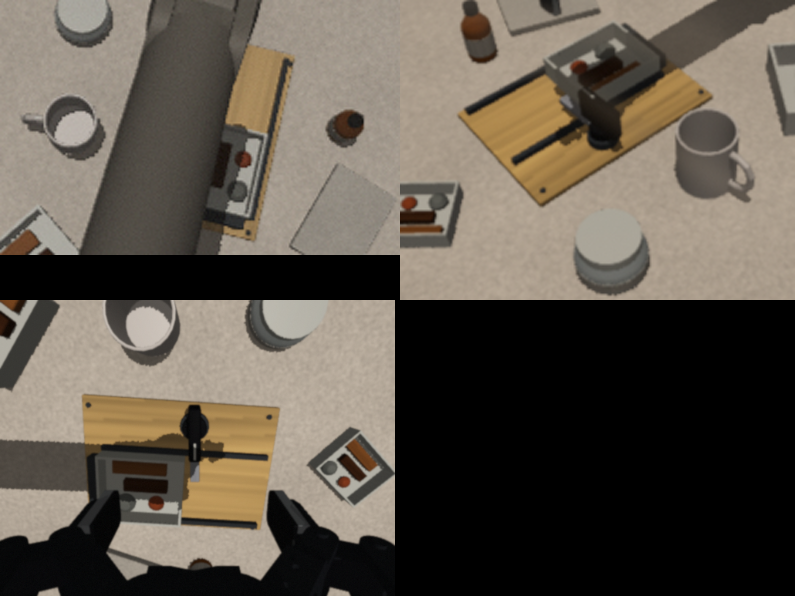

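The tray is level and against the stop. In the wrist view the knob bar lies along −y, with the steel arm at (196,470) just behind the tray's far wall at x of about 187. Mug, tub, dropper and notebook have not moved. Handing in.

```bash
python3 -c "
from h import *
print(order.hand_in())"
```

```text
the job is handed in; nothing more can be done
None
```

The middle-sized tray is level and resting against the front stop, the knob is turned to its locked position with the arm behind the tray, and the job was handed in at about 12 s; nothing else was touched.

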